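# Open a data logger for a battery change

## Task

Open the standing data logger for a battery change: tip it over onto its front (screen down) so that its battery cover faces up, then squeeze the cover's stiff snap tab fully in, swing the cover up and off, and lay it flat on the worktop beside the logger, outer face up. Do not lift the logger: once it lies down, both its ends stay on the worktop while the cover comes off. Leave the timer, loose battery, vial and marker where they are.

Things in the scene. Friction and masses are not known exactly. Their poses are not given: they have to be found in the camera images.
- logger: White logger, 44 thick (x) x 44 wide (y) x 115 mm tall (z), about 0.42 kg, standing loose. Origin: centre of its foot's underside; z up along its length, +x front (black screen), -x back with grey battery cover (faces the robot at yaw 0). Pushed some 40 to 60 mm high on its back it topples onto its front; then -x is up and the back 44 mm high. Back: z = 0-32 mm fixed, cover from 34 to 115 mm.
- logger_center (a point): Centre of the logger: 57.5 mm up from the foot, 22 mm from front and back; axes as logger. 22 mm high when it lies on its front.
- cover: Grey cap 81 x 44 mm, 45 g. Fitted, its origin and axes are those of logger; -x outer face. Its lower end has a tongue (7 mm long, 3 thick, in a 5 mm slot at x -16.5, z 32 mm): first swing the upper end, which only the snap tab holds, 20-30 deg off the logger about that line (along y), then draw the cover out along its own +z. Pulled straight off it drags the logger along.
- cover_center (a point): Middle of the cover, at (-7.5, 0, 74.5) mm in cover, half-way up. The cover taken off is 28.5 mm high including its inner skirts; laid flat, outer face up, this point is about 14 mm above the worktop.
- tab_pad (a point): Snap tab: ribbed springy thumb pad in the cover's -y side near its upper end. Point: centre of its outer face, (-13.3, -29, 94) mm in cover; pad 24 mm along z, 10.5 mm along x. Opposite (+y) a like grip pad, but fixed, face at y = +25 mm: grip 54 mm wide at rest, 49 mm with the tab in. Below the pads the logger is 44 mm wide.
- tab (a joint): How far the snap tab is pressed in, toward +y: 0 at rest, 0.005 m fully in. Spring: stiff, about 11 N starts it, 24 N brings it fully in. Its barb overlaps the catch by 3.2 mm and the cover has 0.6 mm play: it must be about 4 mm in, and stay in, while the cover's upper end rises the first 10 mm.
- timer: Bystander: white timer, 58 x 66 x 19 mm. Origin: centre of its underside.
- battery: Bystander: loose cell, 14 mm thick, 51 mm long (along its y). Origin: centre of its underside.
- vial: Bystander: small vial with a cap, 27 mm across, 62 mm tall. Origin: centre of its underside.
- marker: Bystander: marker pen, 12 x 136 x 14 mm (long along its y). Origin: centre of its underside.
Mind the look-alikes: they are no part of the job. Leave any green look-alike of the cover alone. Of the things that look like the logger, the larger one is meant.

How it is judged:
By the outcome, as a careful person would: the job done as asked, in the order asked, and still so for the second after the job is handed in, with the robot touching nothing.
It also fails if it takes over 56 s, if anything falls off the work surface, if the arm or the gripper's body presses on something with over 40 N, if the wrist force passes 120 N, or if a joint passes its speed limit or range.

## Robot

A 7-joint arm with a two-finger parallel gripper is mounted at the origin on a cart in front of the work surface, level with it; the furniture and walls round the work are solid. World frame = base frame: x ahead of the robot, y to its left, z up, the work surface at z = 0. Lengths are in mm, angles in rad, forces in N, time in s.
With the tool pointing down it reaches from about 425 to 925 mm from the base axis. Payload 6.8 kg.
Tool frame: the origin (TCP) lies midway between the tips of the shut fingers; the grasp point (between the pads) lies 19 mm behind it (tcp_to_grasp is the distance from the TCP to the grasp point, in mm); z points along the fingers, x is the direction in which the jaws open and shut, and the axes are right-handed (so a half turn about z gives the same grasp; the last joint's range is limited). The gripper opens to 88 mm and grips with 3 to 60 N. Pads are 20 mm wide; open, the fingers measure 115 mm over their backs; the gripper's body (75 mm by 178 mm) begins 61 mm behind the grasp point.
Start: joints at [-1.295, 0.477, 0.022, 1.555, -0.011, 1.109, -0.083], TCP at [252.749, 625.912, 222.664] pointing down, gripper open.
Joint ranges: [-2.96, 2.96], [-0.34, 2.1], [-1.41, 1.46], [0.24, 2.44], [-1.37, 4.51], [0.17, 1.92], [-2.96, 2.96]. Speed limits (rad/s): [2.39, 2.39, 3.14, 3.14, 3.14, 3.14, 3.14].

## Interface

Orientations are given as a rotation vector (axis times angle).
In Python, from station import get_state, snapshot, job_done, tcp_to_grasp gives the robot as it stands.
- The arm moves only by the tool drive_tool, never from a script. Its argument "plan" is a list of rows, each a list of 4 numbers: the shift along the tool's x, y, z in cm, then the turn about the tool's z in degrees. In form: [[x, y, z, turn], ...]. A call has 1 to 12 rows; each row shifts and turns the commanded pose from where the row before left it, along the tool's axes as they then stand; what a row does not reach is not made up. A row lasts 1/8 s, in which the tool goes at most 62.5 mm and 10.7 degrees, less where a joint would pass 70% of its speed; a pose out of reach is approached as far as the arm can. A call with a gripper value outside its range is refused whole. "claw" is the closure, from 0 (fully open) to 1 (shut), set as the call begins (left out, the last holds). The fingers move at their own pace and stop on an object; the grip force is fixed at half the most. Time passes only in rows, so rows that do not move let the fingers close. It gives the time, the measured TCP pose, the force and the opening at its end, in the units of the state.
- get_state(): the state, without advancing time (a new reading comes with each control period).
- snapshot(name): name is "side" or "top" or "wrist"; returns a dict with "img" (420x560x3 uint8, red, green, blue), "intrinsics" (3x3 intrinsics, pixels), "distortion" ([k1, k2, p1, p2, k3] as OpenCV has them; the pictures are not rectified), "rvec" (rotation vector, rad) and "tvec" (3), from world to camera coordinates, as OpenCV has them; the wrist camera has in their place "hand_eye" (4x4, takes a point from camera to tool coordinates, whose origin is the TCP and whose axes are the tool frame's). Camera axes: x right, y down, z forward; pixel columns grow to the right and rows downward; lengths in mm; the calibration is good to about 2 mm. A picture is of the moment at which its call begins: read the wrist's pose just before it. There is no depth.
- job_done(): hands the job in, once; it reports no verdict.
The state is a dict: "time_s": time; "qpos": joint angles; "joint_vel": joint speeds; "effort": joint torques, N m; "eef_pos": TCP position; "ee_rot": TCP orientation; "wrist_force": force on the tool from outside, world axes, zero at the start; "moment": the same for the moment, N m; "gripper_width": opening from 0.0 (shut) to 1.0 (fully open).
Only numpy, scipy, OpenCV 4.12 (cv2) and the standard library are available. Lean on these libraries where they do the work, as an engineer would, in place of code of your own. Each camera call takes 0.05 s, during which the arm holds its last target.

## Working session

There is one attempt and no reset: what is moved stays moved. The work goes in short steps, Python scripts to look and compute and a tool call to move; the robot and the scene stay as the last step left them, time stands still between calls to the robot, and variables do not carry over. Pictures are saved under pics/ and viewed, and the job is handed in when it is done.

Besides the shell and the picture viewer there is one more tool, called after "Call:" by a JSON object that holds its "fn" and its "kwargs", one argument or row to a line. drive_tool: Moves the arm, as the interface text tells. Its arguments: {"type":"object","properties":{"plan":{"type":"array","items":{"type":"array","items":{"type":"number"}}},"claw":{"type":"number"}},"required":["plan"]}

```bash
mkdir -p pics; ls; cat > h.py <<'E'
import numpy as np,cv2
from station import get_state,snapshot,job_done,tcp_to_grasp
def snap(name,fn=None):
    s=get_state(); d=snapshot(name); d['state']=s
    if fn: cv2.imwrite('pics/'+fn,cv2.cvtColor(d['img'],cv2.COLOR_RGB2BGR))
    return d
def campose(d):
    # returns R (cam->world), c
    if 'hand_eye' in d:
        H=np.array(d['hand_eye'],float); s=d['state']
        Rt=cv2.Rodrigues(np.array(s['ee_rot'],float))[0]; p=np.array(s['eef_pos'],float)
        return Rt@H[:3,:3], Rt@H[:3,3]+p
    R=cv2.Rodrigues(np.array(d['rvec'],float))[0]; return R.T, -R.T@np.array(d['tvec'],float).ravel()
def rays(d,px):
    px=np.array(px,float).reshape(-1,1,2)
    n=cv2.undistortPoints(px,np.array(d['intrinsics'],float),np.array(d['distortion'],float)).reshape(-1,2)
    R,c=campose(d); v=np.c_[n,np.ones(len(n))]@R.T
    return c,v
def onz(d,px,z):
    c,v=rays(d,px); t=(z-c[2])/v[:,2]; return c+v*t[:,None]
def proj(d,P):
    R,c=campose(d); Rw=R.T; 
    q,_=cv2.projectPoints(np.array(P,float).reshape(-1,1,3),cv2.Rodrigues(Rw)[0],-Rw@c,np.array(d['intrinsics'],float),np.array(d['distortion'],float)); return q.reshape(-1,2)
E
python3 - <<'E'
from h import *
s=get_state(); print(s, tcp_to_grasp)
for n in ['side','top','wrist']:
    d=snap(n,n+'0.png'); R,c=campose(d); print(n,c.round(),R[:,2].round(2))
E
```

```text
pics
{'time_s': 0.0, 'qpos': array([-1.29511567,  0.47776621,  0.02234199,  1.5564448 , -0.01148245,
        1.10930599, -0.0831012 ]), 'joint_vel': array([ 0.00103624,  0.0001358 , -0.00023892, -0.00014988,  0.00112563,
       -0.00062901, -0.00109505]), 'effort': array([ 8.36903564e-04, -5.82858682e+01,  1.53552566e+00, -2.72612679e+01,
       -5.42160077e-02,  1.71088212e-02,  1.64654248e-04]), 'eef_pos': array([252.53392918, 625.32875215, 221.70731803]), 'ee_rot': array([ 2.60337380e+00,  1.75641083e+00, -2.19886202e-03]), 'wrist_force': array([-0.7394003 , -0.73462732,  0.24324645]), 'moment': array([ 0.01517732, -0.02066345, -0.03461906]), 'gripper_width': 1.0040200013188039} 18.700000000000003
side [ 253. -995.  686.] [ 0.21  0.84 -0.5 ]
top [ 349.   19. 1373.] [ 0.12 -0.   -0.99]
wrist [181. 653. 385.] [ 0.26 -0.11 -0.96]
```

View pics/side0.png

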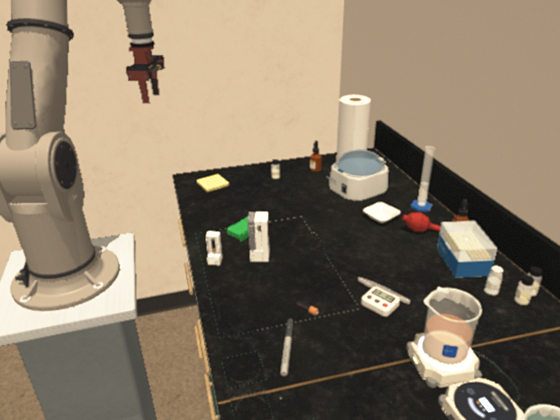

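View pics/top0.png

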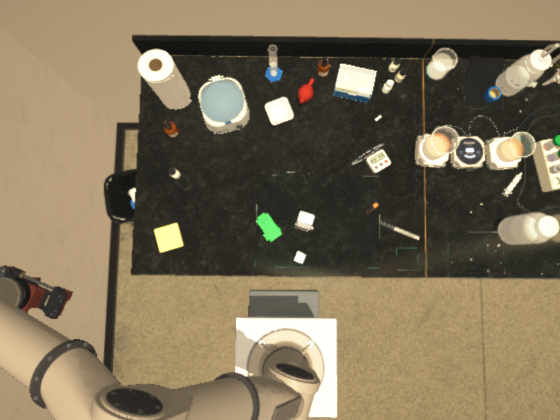

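View pics/wrist0.png

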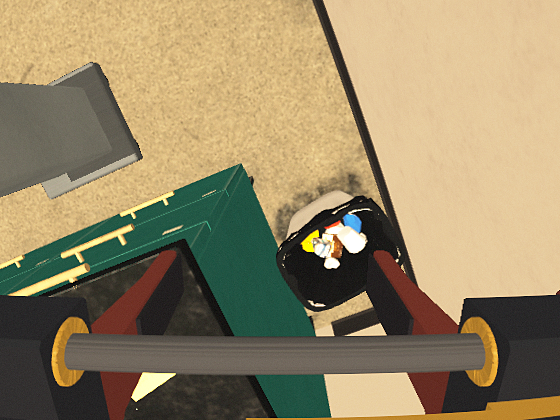

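```bash
python3 - <<'E'
from h import *
a=cv2.imread('pics/side0.png')[195:285,190:340]; b=cv2.imread('pics/top0.png')[190:280,240:390]
cv2.imwrite('pics/crop0.png',np.vstack([cv2.resize(x,None,fx=5,fy=3.3 if 0 else 3.33,interpolation=2) for x in (a,b)]))
E
```

```text
(no output)
```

View pics/crop0.png

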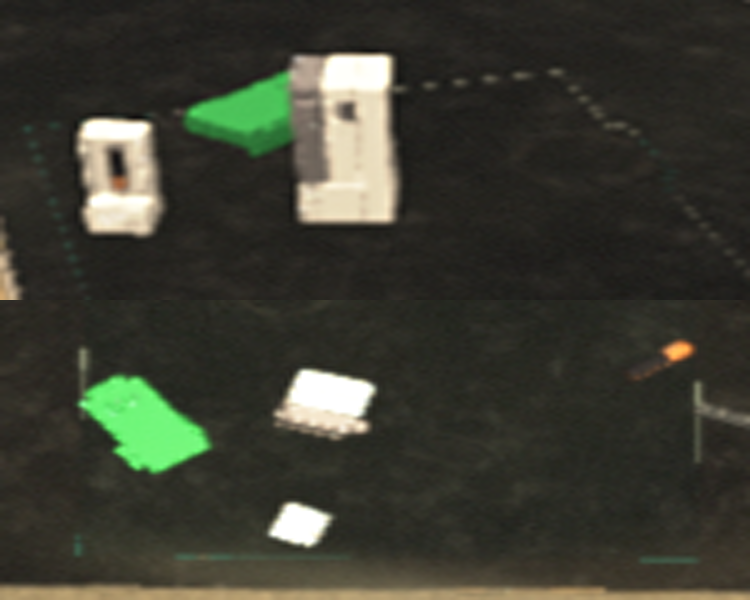

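```bash
python3 - <<'E'
from h import *
d=snap('top'); im=d['img']
hsv=cv2.cvtColor(im,cv2.COLOR_RGB2HSV)
w=((hsv[...,2]>110)&(hsv[...,1]<90)).astype(np.uint8)
w[:, :250]=0; w[:,330:]=0; w[:200]=0; w[272:]=0
n,l,st,ce=cv2.connectedComponentsWithStats(w)
for i in range(1,n):
    if st[i,4]<15: continue
    print(st[i],ce[i])
    c=cv2.findContours((l==i).astype(np.uint8),0,2)[0][0]
    bx=cv2.boxPoints(cv2.minAreaRect(c)); print(bx)
    for z in (115,80): print(z,onz(d,bx,z).round(1).tolist())
g=((hsv[...,0]>45)&(hsv[...,0]<75)&(hsv[...,1]>150)).astype(np.uint8)
c=max(cv2.findContours(g,0,2)[0],key=cv2.contourArea)
print('green',onz(d,cv2.boxPoints(cv2.minAreaRect(c)),15).round())
for nme,p,z in [('batt',(375,208),7),('m1',(381,224),10),('m2',(418,238),10),('timer',(377,160),19)]: print(nme,onz(d,p,z).round())
s=snap('side')
print('foot corners',onz(s,[(250,259),(269,260)],0).round(1), 'small',onz(s,[(208,263),(221,264)],0).round(1))
print('scale',np.linalg.norm(np.diff(onz(d,[(300,220),(301,220)],115),axis=0)))
E
```

```text
[295 211  20  21 306] [304.69281046 220.85294118]
[[293.70004 226.90002]
 [299.50003 209.50003]
 [317.20004 215.40002]
 [311.40005 232.80002]]
115 [[431.1, -20.5, 115.0], [483.2, -37.4, 115.0], [466.1, -90.2, 115.0], [414.1, -73.1, 115.0]]
80 [[433.3, -21.6, 80.0], [486.9, -39.0, 80.0], [469.3, -93.3, 80.0], [415.9, -75.6, 80.0]]
[294 251  13  13 118] [299.59322034 257.00847458]
[[292.6207  260.44827]
 [296.89658 249.75862]
 [306.55173 253.6207 ]
 [302.27585 264.31036]]
115 [[332.3, -18.0, 115.0], [363.7, -30.4, 115.0], [352.6, -58.9, 115.0], [321.3, -46.5, 115.0]]
80 [[331.8, -19.1, 80.0], [364.1, -31.8, 80.0], [352.7, -61.1, 80.0], [320.5, -48.3, 80.0]]
green [[ 751. -885.   15.]
 [ 751. -902.   15.]
 [ 717. -900.   15.]
 [ 717. -883.   15.]]
batt [[ 502. -287.    7.]]
m1 [[ 450. -305.   10.]]
m2 [[ 406. -424.   10.]]
timer [[ 658. -293.   19.]]
foot corners [[426.5 -58.1   0. ]
 [470.3 -75.9   0. ]] small [[324.6 -44.   -0. ]
 [354.4 -57.4   0. ]]
scale 2.974037226259713
```

```bash
python3 - <<'E'
from h import *
d=snap('wrist'); print(np.round(d['hand_eye'],3)); s=d['state']
R=cv2.Rodrigues(s['ee_rot'])[0]; print(R.round(3)); print(s['time_s'])
print(d['intrinsics'])
E
```

```text
[[ 1.00000e+00  1.00000e-03 -0.00000e+00 -1.17100e+00]
 [-1.00000e-03  9.61000e-01  2.77000e-01 -7.64810e+01]
 [ 1.00000e-03 -2.77000e-01  9.61000e-01 -1.63462e+02]
 [ 0.00000e+00  0.00000e+00  0.00000e+00  1.00000e+00]]
[[ 0.374  0.927 -0.   ]
 [ 0.927 -0.374 -0.001]
 [-0.001  0.    -1.   ]]
0.25
[[374.62981945   0.         274.37400343]
 [  0.         374.62981945 213.3039004 ]
 [  0.           0.           1.        ]]
```

Call:
{"fn": "drive_tool", "kwargs": {
  "plan": [
    [-3.55,3.89,0,0],
    [-3.55,3.89,0,0],
    [-3.55,3.89,0,0],
    [-3.55,3.89,0,0],
    [-3.55,3.89,0,0],
    [-3.55,3.89,0,0],
    [-3.55,3.89,0,0],
    [-3.55,3.89,0,0],
    [-3.55,3.89,0,0],
    [-3.55,3.89,0,0],
    [-4.8,0.7,0,0],
    [-4.8,0.7,0,0]
  ],
  "claw": 0
}}

```text
time_s: 1.8
eef_pos: [457.4, 55.1, 222.7]
ee_rot: [2.605, 1.756, 0.0]
wrist_force: [-0.0, -0.5, 0.7]
gripper_width: 1.002
```

Call:
{"fn": "drive_tool", "kwargs": {
  "plan": [
    [-4.8,0.7,0,0],
    [-4.8,0.7,0,0],
    [0,0,0,0]
  ],
  "claw": 1
}}

```text
time_s: 2.17
eef_pos: [433.6, -40.7, 222.9]
ee_rot: [2.61, 1.749, 0.0]
wrist_force: [0.6, 1.4, 0.5]
gripper_width: 0.696
```

```bash
python3 - <<'E'
from h import *
d=snap('wrist','w1.png'); s=d['state']; print(s['time_s'],s['eef_pos'],s['qpos'].round(2),s['gripper_width']); print(cv2.Rodrigues(s['ee_rot'])[0].round(3))
E
```

```text
2.175 [433.56653156 -40.7164213  222.85325102] [-0.42  0.07  0.39  2.12 -0.03  0.96  1.17] 0.6956368566244633
[[ 0.38   0.925  0.   ]
 [ 0.925 -0.38   0.   ]
 [ 0.     0.    -1.   ]]
```

View pics/w1.png

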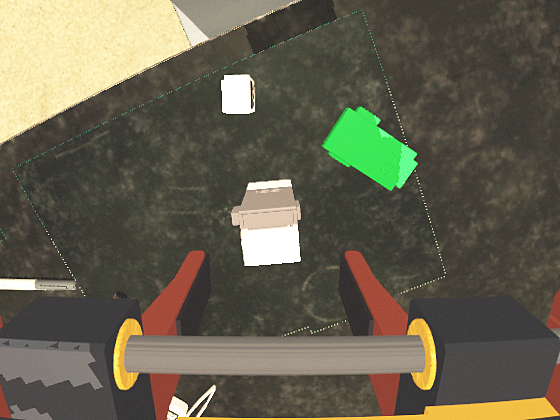

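```bash
python3 - <<'E'
from h import *
a=cv2.imread('pics/w1.png')[165:285,210:330]
cv2.imwrite('pics/w1c.png',cv2.resize(a,None,fx=5,fy=5,interpolation=0))
E
```

```text
(no output)
```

View pics/w1c.png

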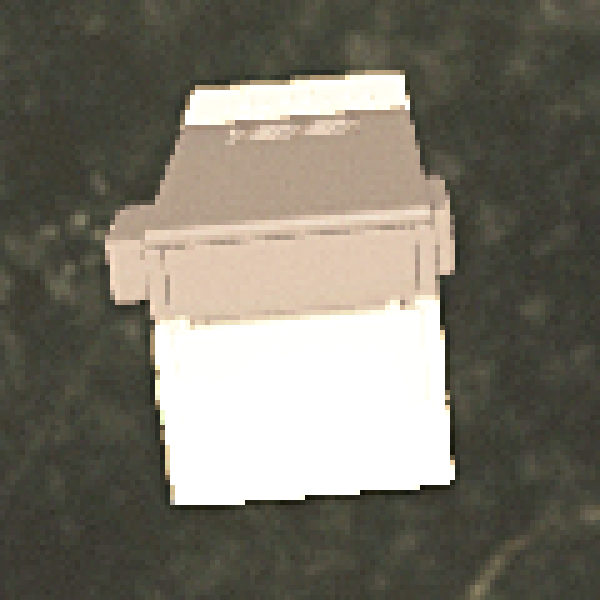

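```bash
python3 - <<'E'
from h import *
d=snap('wrist')
A=onz(d,[(244.6,265.8),(301,261.6),(239,211.4),(296.6,207.4)],115); B=onz(d,[(248,182.6),(291.2,179.4)],0)
C=onz(d,[(222,88-14)],0)
print(A.round(1),B.round(1))
for P,Q in [(A[0],A[1]),(A[2],A[3]),(B[0],B[1])]:
    v=Q-P; print(np.linalg.norm(v),np.degrees(np.arctan2(-v[0],v[1])))
print(A.mean(0), (B[0]+B[1])/2)
E
```

```text
[[466.7 -78.3 115. ]
 [480.  -35.9 115. ]
 [424.2 -64.5 115. ]
 [437.6 -23.2 115. ]] [[424.9 -65.9   0. ]
 [438.8 -22.6   0. ]]
44.49958877411049 -17.506867640994233
43.451106283828246 -18.021203382102083
45.4328670087773 -17.844012062516146
[452.13629074 -50.45739737 115.        ] [431.86973585 -44.24139527   0.        ]
```

Call:
{"fn": "drive_tool", "kwargs": {
  "plan": [
    [0,0,0,-4.6],
    [-0.2,-1.1,0,0],
    [-0.2,-1.1,0,0],
    [0,0,0,0],
    [0,0,0,0]
  ],
  "claw": 1
}}

```text
time_s: 2.9
eef_pos: [412.5, -34.5, 222.8]
ee_rot: [2.532, 1.86, 0.001]
wrist_force: [0.9, 0.7, -0.3]
gripper_width: 0.039
```

```bash
python3 - <<'E'
from h import *
s=get_state(); R=cv2.Rodrigues(s['ee_rot'])[0]
print(s['eef_pos'],s['qpos'].round(2),s['gripper_width'],R.round(3).tolist(),np.degrees(np.arctan2(R[1,1],R[0,1])))
y=np.radians(-17.8);f=np.array([np.cos(y),np.sin(y)]);yl=np.array([-f[1],f[0]])
v=s['eef_pos'][:2]-[452.3,-50.7]; print('in logger',v@f,v@yl)
E
```

```text
[412.53644456 -34.47378666 222.82234456] [-0.43  0.02  0.37  2.16 -0.01  0.96  1.22] 0.038789396049430755 [[0.299, 0.954, 0.001], [0.954, -0.299, 0.0], [0.0, 0.001, -1.0]] -17.389102389532894
in logger -42.820327132908794 3.293922443314453
```

Call:
{"fn": "drive_tool", "kwargs": {
  "plan": [
    [-0.3,0,4,-0.4],
    [0,0,4,0],
    [0,0,4,0],
    [0,0,3,0],
    [0,0,2.1,0],
    [0,0,0,0]
  ],
  "claw": 1
}}

```text
time_s: 3.65
eef_pos: [410.7, -37.7, 50.6]
ee_rot: [-2.525, -1.868, 0.005]
wrist_force: [-0.3, 0.0, 0.5]
gripper_width: 0.004
```

Call:
{"fn": "drive_tool", "kwargs": {
  "plan": [
    [0,0.5,-0.15,0],
    [0,0.5,0,0],
    [0,0.4,0,0],
    [0,0.4,0,0],
    [0,0.4,0,0],
    [0,0.4,0,0],
    [0,0,0,0]
  ]
}}

```text
time_s: 4.53
eef_pos: [437.5, -45.4, 53.3]
ee_rot: [2.524, 1.868, 0.002]
wrist_force: [-0.3, 1.3, -0.7]
gripper_width: 0.004
```

```bash
python3 - <<'E'
from h import *
d=snap('side'); a=cv2.cvtColor(d['img'],4)[160:300,170:370]
cv2.imwrite('pics/s1.png',cv2.resize(a,None,fx=4,fy=4))
E
```

```text
(no output)
```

View pics/s1.png

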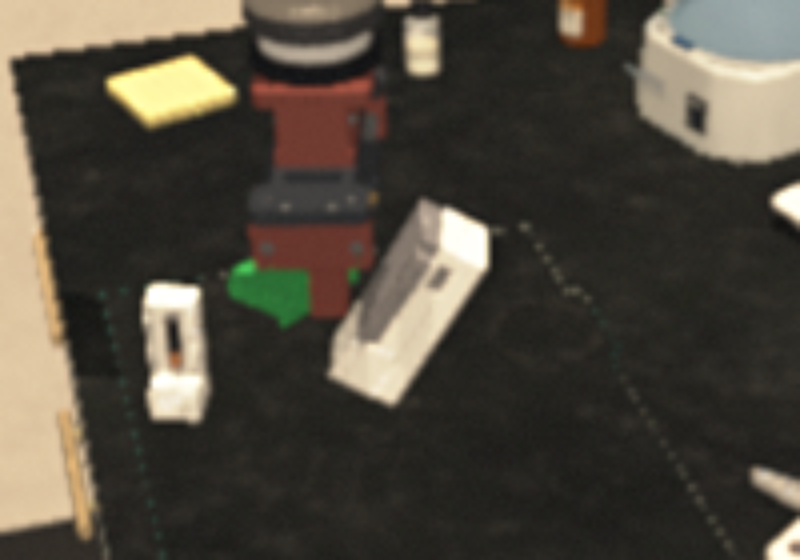

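Call:
{"fn": "drive_tool", "kwargs": {
  "plan": [
    [0,0,0,0],
    [0,-0.5,-2,0],
    [0,0,-4,0],
    [0,2.5,-4,0],
    [0,3,-1,0],
    [0,3,0,0],
    [0,3,0,0],
    [0,0,0,0]
  ],
  "claw": 0
}}

```text
time_s: 5.58
eef_pos: [542.9, -77.8, 163.0]
ee_rot: [2.525, 1.867, 0.0]
wrist_force: [-0.4, -0.1, -0.6]
gripper_width: 0.878
```

```bash
python3 - <<'E'
from h import *
d=snap('wrist','w2.png'); s=d['state']; print(s['time_s'],s['eef_pos'],s['qpos'].round(2),s['gripper_width']); print(cv2.Rodrigues(s['ee_rot'])[0].round(3))
d=snap('side'); a=cv2.cvtColor(d['img'],4)[160:300,170:370]
cv2.imwrite('pics/s2.png',cv2.resize(a,None,fx=4,fy=4))
E
```

```text
5.575 [542.91513508 -77.84178971 162.97989727] [-0.3   0.35  0.41  1.94 -0.18  0.88  1.47] 0.8777038183263136
[[ 0.293  0.956  0.001]
 [ 0.956 -0.293 -0.001]
 [-0.001  0.001 -1.   ]]
```

View pics/w2.png

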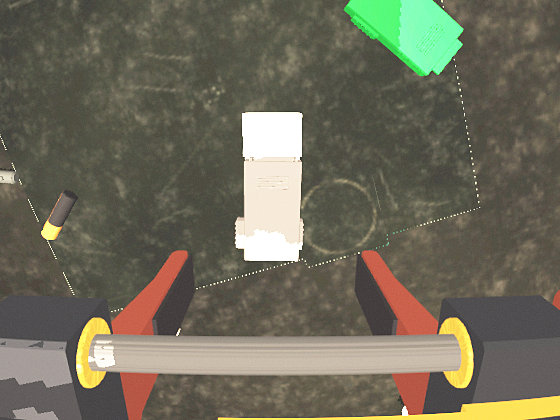

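View pics/s2.png

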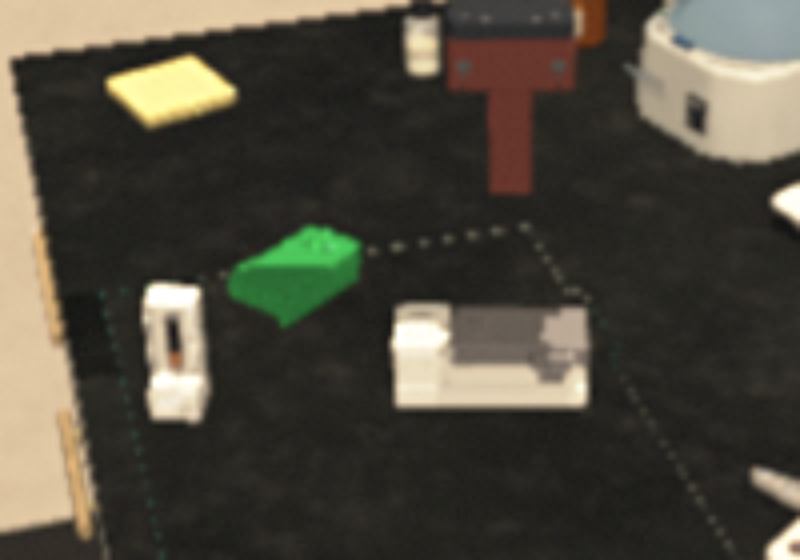

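```bash
python3 - <<'E'
from h import *
d=snap('wrist'); im=cv2.cvtColor(d['img'],4)
cv2.imwrite('pics/w2c.png',cv2.resize(im[105:270,200:340],None,fx=3.6,fy=3.6,interpolation=0))
px=[(242.5,112.5),(302,112.5),(244.5,261),(300.5,261)]
A=onz(d,px,44); print(A.round(1).tolist()); foot=(A[0]+A[1])/2; up=(A[2]+A[3])/2
v=up-foot; print(np.linalg.norm(v),np.degrees(np.arctan2(v[1],v[0])),np.linalg.norm(A[0]-A[1]),np.linalg.norm(A[2]-A[3]),foot,up)
P=onz(d,[(236,232),(303,232)],35); print('pads',P.round(1), np.linalg.norm(P[0]-P[1]), (P-foot)@v/np.linalg.norm(v))
E
```

```text
[[464.4, -79.7, 44.0], [477.1, -38.0, 44.0], [576.3, -114.9, 44.0], [589.6, -71.2, 44.0]]
117.33339349113665 -16.94463650812566 43.61364415341691 45.661013366144594 [470.72267386 -58.86552709  44.        ] [582.96225174 -93.06205303  44.        ]
pads [[ 553.3 -115.4   35. ]
 [ 569.3  -62.7   35. ]] 55.03856428321686 [95.44014299 95.42867066]
```

View pics/w2c.png

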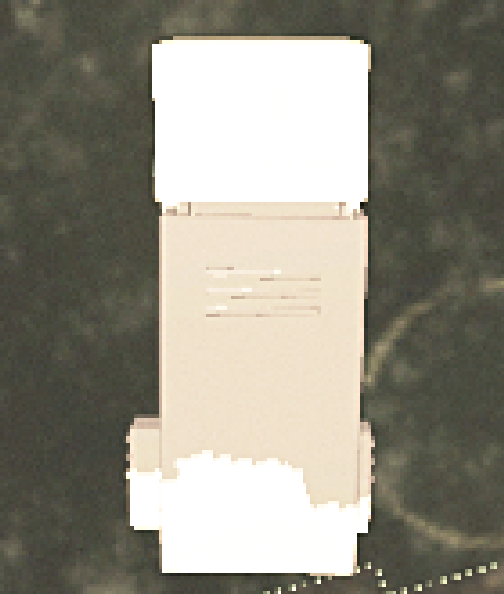

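Call:
{"fn": "drive_tool", "kwargs": {
  "plan": [
    [-0.4,2.2,2,0],
    [0,0,4,0],
    [0,0,4,0],
    [0,0,3,0],
    [0,0,1.2,0],
    [0,0,0,0],
    [0,0,0,0]
  ],
  "claw": 0
}}

```text
time_s: 6.6
eef_pos: [562.2, -87.6, 22.4]
ee_rot: [2.524, 1.868, 0.002]
wrist_force: [-0.1, 0.8, 1.0]
gripper_width: 0.997
```

```bash
python3 - <<'E'
from h import *
d=snap('wrist','w3.png'); s=d['state']; print(s['eef_pos'])
d=snap('side'); a=cv2.cvtColor(d['img'],4)[160:300,170:370]
cv2.imwrite('pics/s3.png',cv2.resize(a,None,fx=4,fy=4))
E
```

```text
[562.17342796 -87.59116995  22.3970912 ]
```

View pics/w3.png

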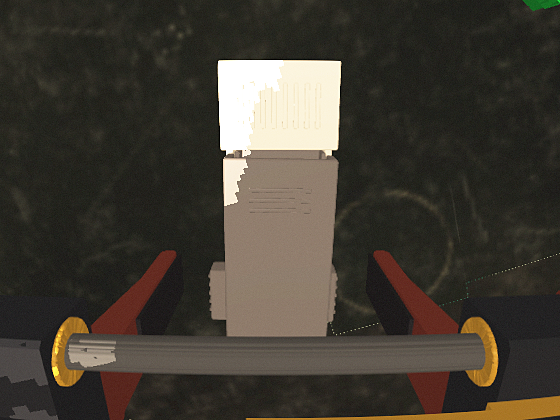

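View pics/s3.png

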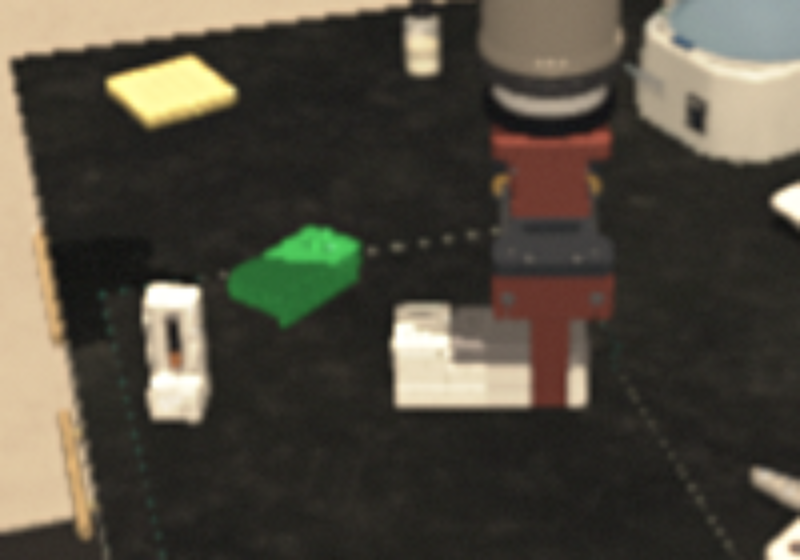

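```bash
python3 - <<'E'
from h import *
d=snap('wrist'); s=d['state']
P=onz(d,[(209,263),(209,320),(337,264),(337,321)],40); R=cv2.Rodrigues(s['ee_rot'])[0]
print((( P-s['eef_pos'])@R).round(1))
E
```

```text
[[-28.8 -12.6 -17.6]
 [-30.3  15.2 -17.6]
 [ 25.4 -12.2 -17.6]
 [ 26.9  15.7 -17.5]]
```

Call:
{"fn": "drive_tool", "kwargs": {
  "plan": [
    [0,0,0.1,0],
    [0,0,0,0],
    [0,0,0,0],
    [0,0,0,0],
    [0,0,0,0],
    [0,0,0,0]
  ],
  "claw": 1
}}

```text
time_s: 7.5
eef_pos: [561.7, -87.0, 20.2]
ee_rot: [-2.525, -1.869, -0.001]
wrist_force: [1.0, 1.9, 0.6]
gripper_width: 0.535
```

Call:
{"fn": "drive_tool", "kwargs": {
  "plan": [
    [0,0,0,0],
    [0,0,0,0]
  ]
}}

```text
time_s: 7.75
eef_pos: [561.7, -87.1, 20.2]
ee_rot: [-2.525, -1.869, -0.001]
wrist_force: [1.6, 2.6, 1.5]
gripper_width: 0.539
```

Call:
{"fn": "drive_tool", "kwargs": {
  "plan": [
    [0,0,-0.15,0],
    [0,0,-0.2,0],
    [0,0,-0.2,0],
    [0,-0.02,-0.2,0],
    [0,-0.02,-0.2,0],
    [0,0,0,0]
  ]
}}

```text
time_s: 8.5
eef_pos: [560.9, -87.5, 29.8]
ee_rot: [-2.525, -1.869, 0.0]
wrist_force: [0.1, -0.6, -4.3]
gripper_width: 0.539
```

```bash
python3 - <<'E'
from h import *
d=snap('wrist','w4.png'); s=d['state']; print(s['eef_pos'],s['wrist_force'],s['moment'],s['gripper_width'])
d=snap('side'); a=cv2.cvtColor(d['img'],4)[200:280,240:340]
cv2.imwrite('pics/s4.png',cv2.resize(a,None,fx=7,fy=7))
E
```

```text
[560.89045433 -87.47320916  29.75874246] [ 0.1129578  -0.56755143 -4.25195467] [-0.07344319 -0.19823992  0.04794786] 0.5389663195743658
```

View pics/s4.png

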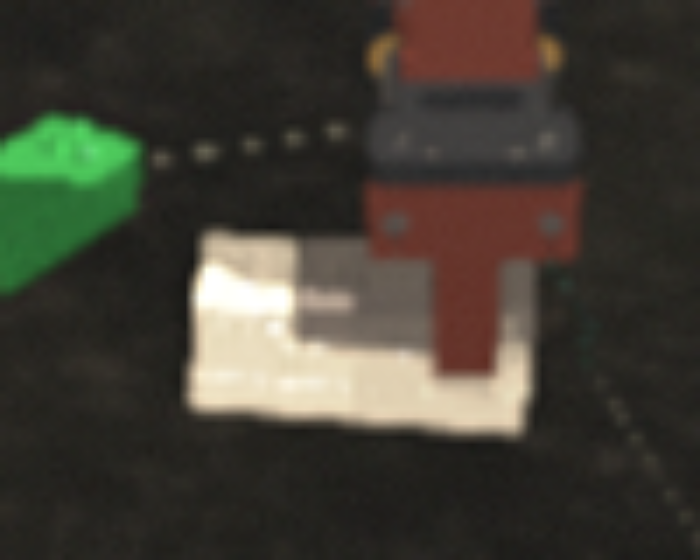

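View pics/w4.png

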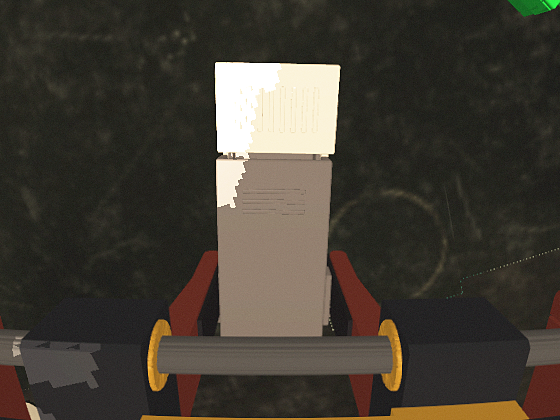

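Call:
{"fn": "drive_tool", "kwargs": {
  "plan": [
    [0,0.02,0.2,0],
    [0,0.02,0.2,0],
    [0,0,0.2,0],
    [0,0,0.2,0],
    [0,0,0.15,0],
    [0,0,0,0]
  ]
}}

```text
time_s: 9.35
eef_pos: [561.9, -87.6, 20.4]
ee_rot: [2.525, 1.868, 0.001]
wrist_force: [-0.1, -0.1, -0.3]
gripper_width: 0.54
```

```bash
python3 - <<'E'
from h import *
d=snap('wrist','w5.png'); s=d['state']; print(s['eef_pos'],s['wrist_force'],s['moment'],s['gripper_width'])
d=snap('side'); a=cv2.cvtColor(d['img'],4)[200:280,240:340]
cv2.imwrite('pics/s5.png',cv2.resize(a,None,fx=7,fy=7))
E
```

```text
[561.88069106 -87.63376529  20.36861196] [-0.05895677 -0.06093287 -0.25127379] [ 0.03372679 -0.02034338  0.00807621] 0.5395566446301521
```

View pics/s5.png

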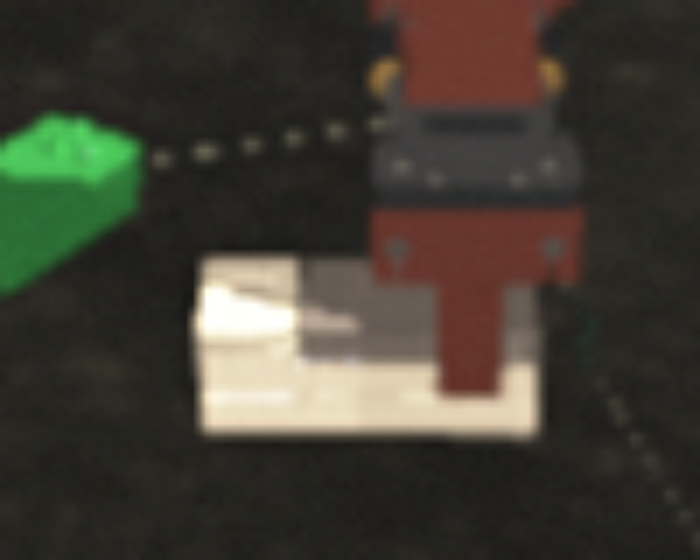

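View pics/w5.png

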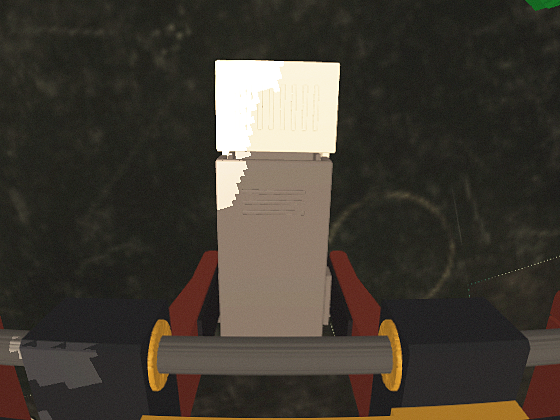

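Call:
{"fn": "drive_tool", "kwargs": {
  "plan": [
    [0,0,0,0],
    [0,0,0,0],
    [0,0,0,0],
    [0,0.9,-1,0],
    [0,1.15,-0.5,0],
    [0,0,0,0],
    [0,0,0,0]
  ],
  "claw": 0.2
}}

```text
time_s: 10.32
eef_pos: [580.9, -93.5, 35.0]
ee_rot: [-2.525, -1.869, 0.0]
wrist_force: [-0.4, -0.1, 0.8]
gripper_width: 0.797
```

```bash
python3 - <<'E'
from h import *
d=snap('wrist','w6.png'); s=d['state']; print(s['eef_pos'],s['wrist_force'],s['gripper_width'])
d=snap('side'); a=cv2.cvtColor(d['img'],4)[200:280,240:340]
cv2.imwrite('pics/s6.png',cv2.resize(a,None,fx=7,fy=7))
E
```

```text
[580.91066016 -93.51525326  35.01555549] [-0.40272274 -0.05465236  0.79232425] 0.7970418806424301
```

View pics/s6.png

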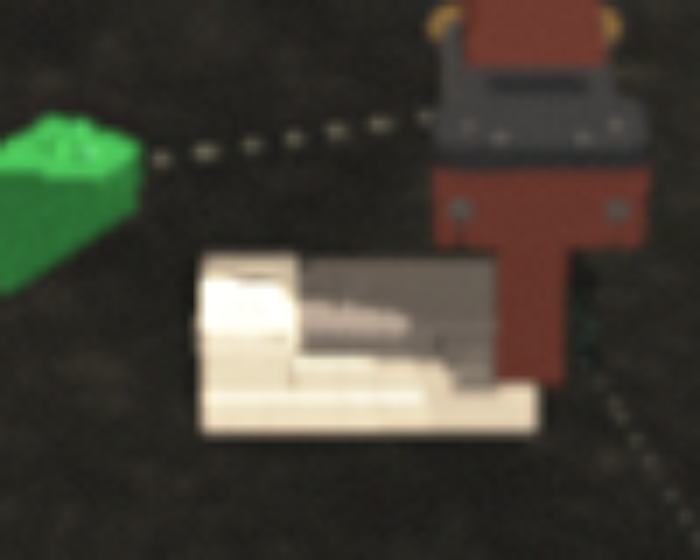

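View pics/w6.png

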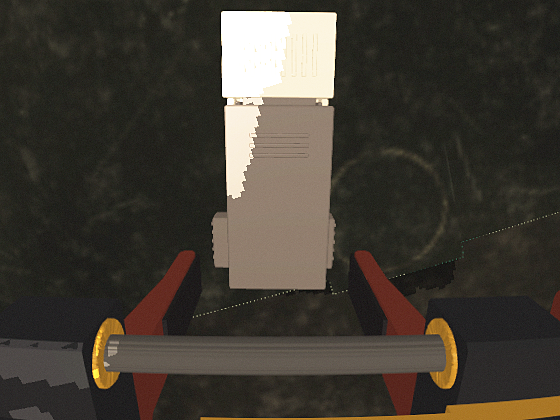

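```bash
python3 - <<'E'
from h import *
d=snap('wrist'); s=d['state']; R=cv2.Rodrigues(s['ee_rot'])[0]
for px,z in [([(213,213),(335,213)],30),([(213,267),(335,267)],40.5),([(231,289),(326,289)],44),([(222,12),(336,14)],44)]:
    print(((onz(d,px,z)-s['eef_pos'])@R).round(1).tolist())
E
```

```text
[[-29.9, -28.1, 4.9], [27.3, -28.2, 4.9]]
[[-29.4, -5.3, -5.6], [26.7, -5.4, -5.6]]
[[-21.0, 4.0, -9.1], [22.5, 4.0, -9.2]]
[[-21.3, -112.1, -9.0], [22.4, -111.5, -9.1]]
```

Call:
{"fn": "drive_tool", "kwargs": {
  "plan": [
    [0,0,0,0],
    [0,0,0,0],
    [0,0,0,0],
    [0,0,0,0],
    [0,0,0,0]
  ],
  "claw": 0.42
}}

```text
time_s: 11.1
eef_pos: [581.0, -93.5, 35.1]
ee_rot: [-2.525, -1.869, 0.0]
wrist_force: [-0.2, 1.0, -0.4]
gripper_width: 0.586
```

Call:
{"fn": "drive_tool", "kwargs": {
  "plan": [
    [0,0,0,0],
    [0,0,0,0]
  ],
  "claw": 0.45
}}

```text
time_s: 11.35
eef_pos: [581.2, -93.0, 35.2]
ee_rot: [-2.525, -1.869, -0.001]
wrist_force: [0.6, 2.0, -0.5]
gripper_width: 0.555
```

Call:
{"fn": "drive_tool", "kwargs": {
  "plan": [
    [0,0,0,0],
    [0,0,0,0],
    [0,0,0,0]
  ],
  "claw": 0.465
}}

```text
time_s: 11.72
eef_pos: [581.1, -93.3, 35.2]
ee_rot: [-2.525, -1.869, -0.0]
wrist_force: [0.6, 1.5, 0.4]
gripper_width: 0.541
```

```bash
python3 - <<'E'
from h import *
d=snap('wrist','w7.png'); s=d['state']; print(s['eef_pos'],s['wrist_force'],s['gripper_width'])
E
```

```text
[581.11109813 -93.31636962  35.17476487] [0.63719331 1.47548839 0.36915415] 0.5414538352335921
```

View pics/w7.png

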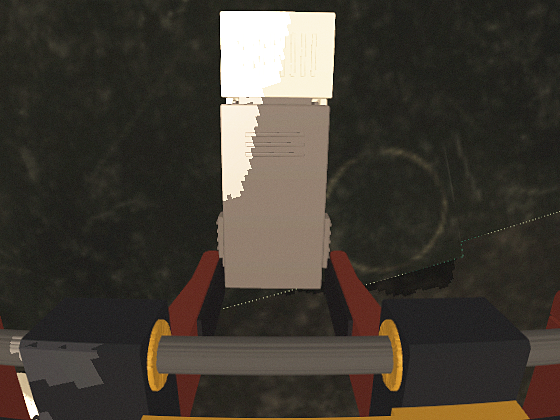

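Call:
{"fn": "drive_tool", "kwargs": {
  "plan": [
    [0,0,-0.1,0],
    [0,0,-0.15,0],
    [0,0,-0.15,0],
    [0,0,0,0]
  ],
  "claw": 0.46
}}

```text
time_s: 12.28
eef_pos: [580.9, -93.6, 39.2]
ee_rot: [-2.525, -1.869, 0.0]
wrist_force: [-0.6, 2.1, -1.1]
gripper_width: 0.543
```

```bash
cat > chk.py <<'E'
from h import *
import sys
k=sys.argv[1]
d=snap('wrist','w%s.png'%k); s=d['state']; print(s['time_s'],s['eef_pos'].round(1),s['wrist_force'].round(1),s['moment'].round(2),s['gripper_width'].round(3))
e=snap('side'); a=cv2.cvtColor(e['img'],4)[200:280,240:340]
a=cv2.resize(a,None,fx=6,fy=6); b=cv2.cvtColor(d['img'],4)[0:360,150:400]
cv2.imwrite('pics/c%s.png'%k,np.hstack([cv2.resize(b,(333,480)),a[:480,:467]]))
E
python3 chk.py 8
```

```text
Traceback (most recent call last):
  File "chk.py", line 4, in <module>
    d=snap('wrist','w%s.png'%k); s=d['state']; print(s['time_s'],s['eef_pos'].round(1),s['wrist_force'].round(1),s['moment'].round(2),s['gripper_width'].round(3))
                                                                                                                                      ^^^^^^^^^^^^^^^^^^^^^^^^
AttributeError: 'float' object has no attribute 'round'
```

```bash
sed -i "s/s\['gripper_width'\].round(3)/round(s['gripper_width'],3)/" chk.py; python3 chk.py 8
```

```text
12.325 [580.9 -93.6  39.2] [ 0.2  1.8 -1.4] [ 0.45 -0.08 -0.11] 0.547
```

View pics/c8.png

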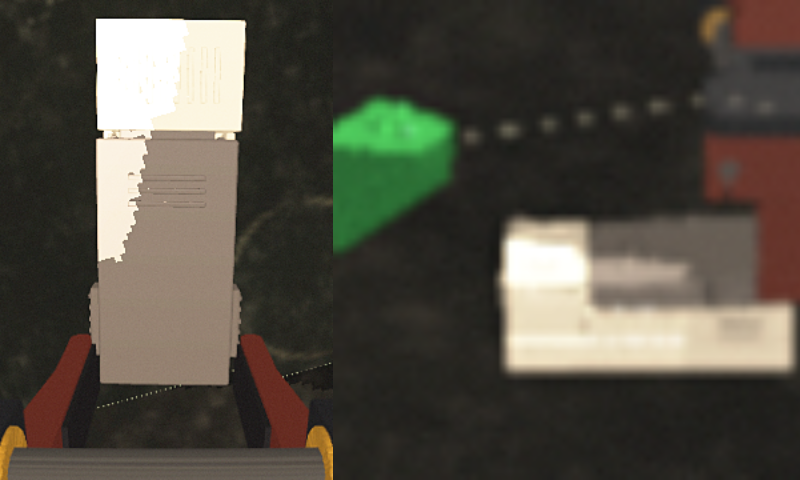

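Call:
{"fn": "drive_tool", "kwargs": {
  "plan": [
    [0,-0.01,-0.2,0],
    [0,-0.02,-0.2,0],
    [0,-0.03,-0.2,0],
    [0,-0.03,-0.2,0],
    [0,0,0,0]
  ]
}}

```text
time_s: 13.05
eef_pos: [580.4, -93.4, 47.4]
ee_rot: [2.525, 1.869, 0.001]
wrist_force: [1.1, 1.6, -1.0]
gripper_width: 0.543
```

```bash
python3 chk.py 9
```

```text
13.05 [580.4 -93.4  47.4] [ 1.1  1.6 -1. ] [ 0.3  -0.16 -0.08] 0.543
```

View pics/c9.png

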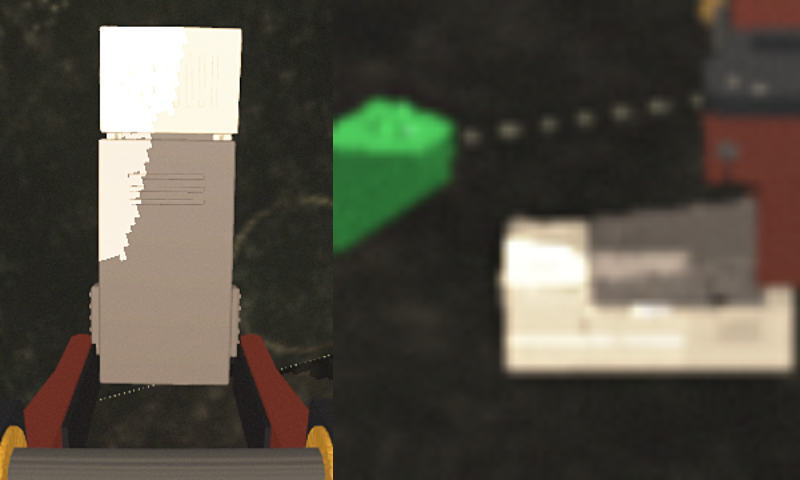

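Call:
{"fn": "drive_tool", "kwargs": {
  "plan": [
    [0,-0.05,-0.25,0],
    [0,-0.06,-0.25,0],
    [0,-0.07,-0.25,0],
    [0,-0.08,-0.25,0],
    [0,-0.08,-0.25,0],
    [0,-0.09,-0.25,0],
    [0,0,0,0]
  ]
}}

```text
time_s: 14.02
eef_pos: [576.1, -92.2, 62.4]
ee_rot: [2.525, 1.869, 0.0]
wrist_force: [0.6, -0.4, -1.3]
gripper_width: 0.546
```

```bash
python3 chk.py 10
```

```text
14.025 [576.1 -92.2  62.4] [ 0.6 -0.4 -1.3] [-0.14 -0.21  0.03] 0.546
```

View pics/c10.png

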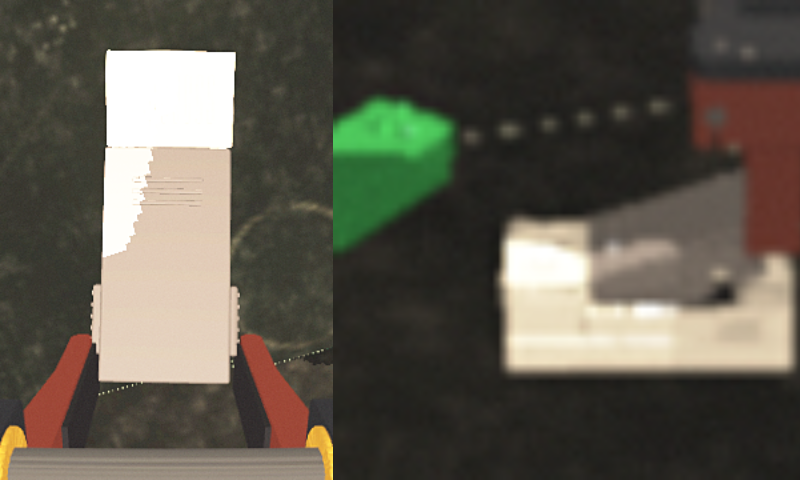

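Call:
{"fn": "drive_tool", "kwargs": {
  "plan": [
    [0,0.18,-0.07,0],
    [0,0.23,-0.09,0],
    [0,0.23,-0.09,0],
    [0,0.23,-0.09,0],
    [0,0,0,0]
  ]
}}

```text
time_s: 14.75
eef_pos: [584.7, -94.6, 65.7]
ee_rot: [2.525, 1.869, 0.001]
wrist_force: [-0.6, 0.5, -0.5]
gripper_width: 0.548
```

```bash
python3 chk.py 11
```

```text
14.75 [584.7 -94.6  65.7] [-0.6  0.5 -0.5] [ 0.02 -0.03  0.02] 0.548
```

View pics/c11.png

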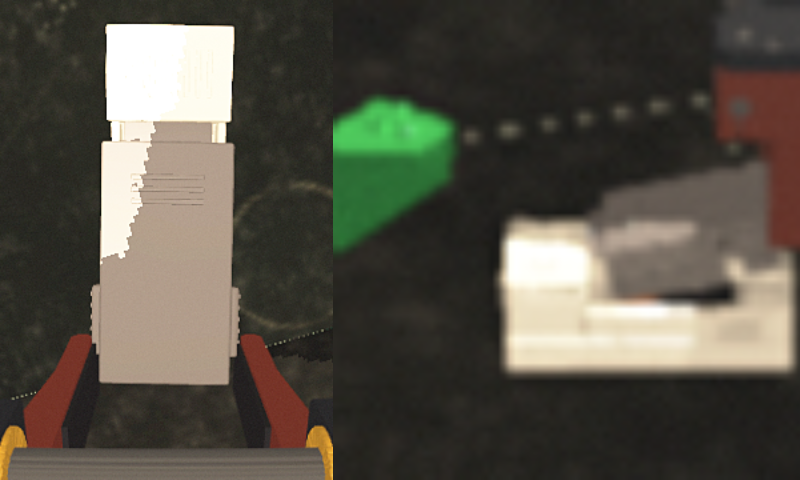

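Call:
{"fn": "drive_tool", "kwargs": {
  "plan": [
    [0,0.23,-0.09,0],
    [0,0.23,-0.1,0],
    [0,0.25,-0.15,0],
    [0,0.2,-0.5,0],
    [0,0,-1,0],
    [0,0,-2,0],
    [0,0,-3,0],
    [0,0,0,0]
  ]
}}

```text
time_s: 15.85
eef_pos: [595.1, -97.7, 137.3]
ee_rot: [2.523, 1.866, 0.007]
wrist_force: [0.0, 0.5, -0.3]
gripper_width: 0.546
```

```bash
python3 chk.py 12
```

```text
15.85 [595.1 -97.7 137.3] [ 0.   0.5 -0.3] [ 0.    0.03 -0.01] 0.546
```

View pics/c12.png

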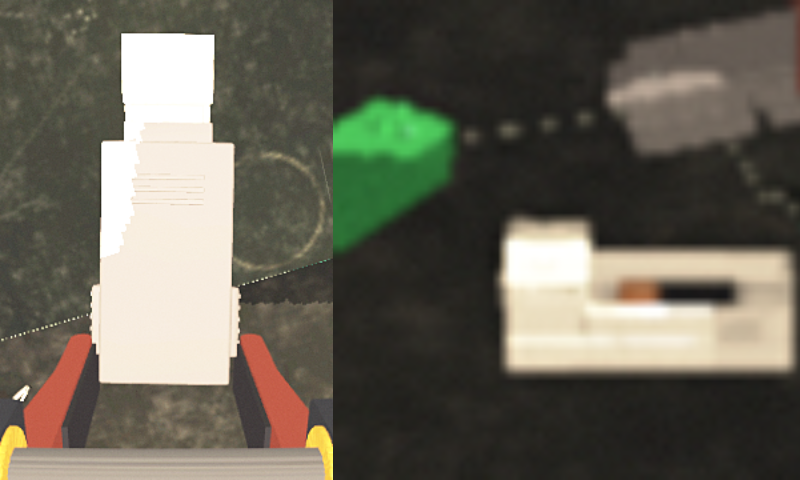

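Call:
{"fn": "drive_tool", "kwargs": {
  "plan": [
    [4,-0.5,0,0],
    [4,-0.5,0,0],
    [3,-0.5,0,0],
    [0,0,2,0],
    [0,0,3,0],
    [0,0,3,0],
    [0,0,1.6,0],
    [0,0,0,0]
  ]
}}

```text
time_s: 16.95
eef_pos: [609.7, 12.2, 36.6]
ee_rot: [-2.524, -1.868, 0.004]
wrist_force: [0.1, 0.6, -0.1]
gripper_width: 0.545
```

Call:
{"fn": "drive_tool", "kwargs": {
  "plan": [
    [0,0,0.3,0],
    [0,0,0.3,0],
    [0,0,0.3,0],
    [0,0,0.3,0],
    [0,0,0.3,0],
    [0,0,0.2,0],
    [0,0,0,0]
  ]
}}

```text
time_s: 17.82
eef_pos: [610.8, 12.4, 20.8]
ee_rot: [-2.525, -1.869, 0.0]
wrist_force: [0.9, 1.1, 0.5]
gripper_width: 0.542
```

```bash
sed -i 's/240:340\]/240:340]/' chk.py; python3 chk.py 13
```

```text
17.825 [610.8  12.4  20.8] [0.9 1.1 0.5] [ 0.05 -0.05 -0.01] 0.542
```

View pics/c13.png

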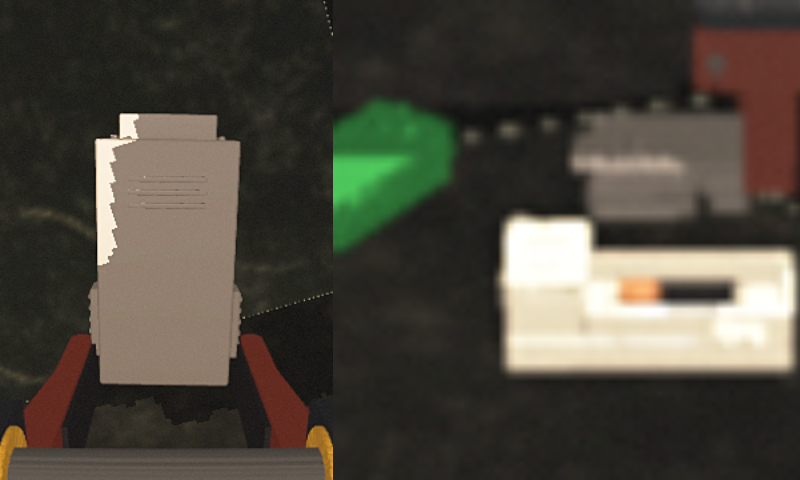

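Call:
{"fn": "drive_tool", "kwargs": {
  "plan": [
    [0,0,0.08,0],
    [0,0,0,0]
  ]
}}

```text
time_s: 18.18
eef_pos: [611.0, 12.3, 20.2]
ee_rot: [2.525, 1.869, 0.0]
wrist_force: [0.8, 0.3, 1.2]
gripper_width: 0.547
```

Call:
{"fn": "drive_tool", "kwargs": {
  "plan": [
    [0,0,0,0],
    [0,0,0,0],
    [0,0,0,0],
    [0,0,0,0]
  ],
  "claw": 0.15
}}

```text
time_s: 18.68
eef_pos: [610.8, 12.5, 20.1]
ee_rot: [-2.525, -1.869, 0.0]
wrist_force: [-0.1, 0.3, 0.4]
gripper_width: 0.85
```

Call:
{"fn": "drive_tool", "kwargs": {
  "plan": [
    [0,0,-1,0],
    [0,0,-3,0],
    [0,0,-4,0],
    [0,0,-4,0],
    [0,-4,-4,0],
    [0,-2,0,0],
    [0,0,0,0],
    [0,0,0,0]
  ]
}}

```text
time_s: 19.68
eef_pos: [554.1, 29.7, 180.3]
ee_rot: [2.525, 1.868, 0.001]
wrist_force: [0.3, 0.4, -0.4]
gripper_width: 0.851
```

```bash
python3 chk.py 14; python3 - <<'E'
from h import *
d=snap('side','side9.png'); a=cv2.cvtColor(d['img'],4)[195:285,190:340]; t=cv2.cvtColor(snap('top')['img'],4)[140:260,240:430]
cv2.imwrite('pics/f1.png',np.vstack([cv2.resize(a,(600,300)),cv2.resize(t,(475,300))[:, :] if 0 else cv2.resize(t,(600,300))]))
E
```

```text
19.675 [554.1  29.7 180.3] [ 0.3  0.4 -0.4] [ 0.05 -0.03  0.03] 0.851
```

View pics/w14.png

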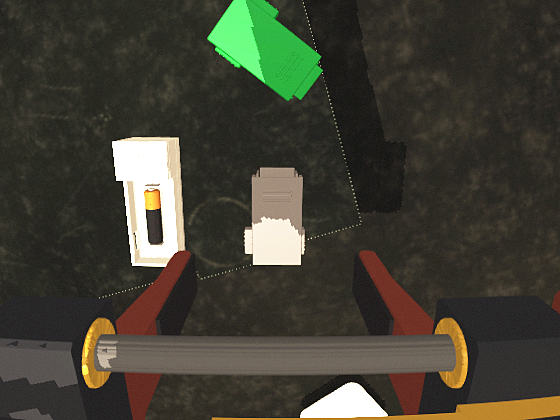

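View pics/f1.png

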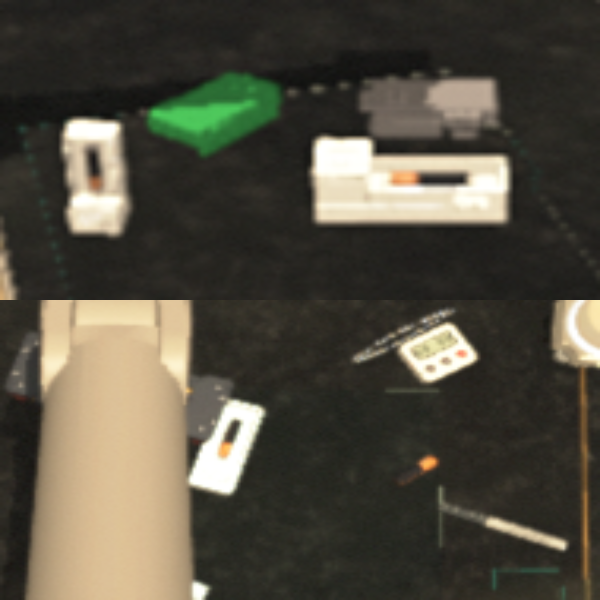

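```bash
python3 - <<'E'
from h import *
d=snap('wrist')
A=onz(d,[(252,178),(303,178),(252,265),(302,265)],28.5)
n=np.linalg.norm; print(n(A[0]-A[1]),n(A[2]-A[3]),n((A[0]+A[1]-A[2]-A[3])/2),A.mean(0))
s=get_state();print(s['time_s'],s['wrist_force'],s['joint_vel'].round(3)); print(job_done())
E
```

```text
43.46286802306657 45.63250349740342 80.41278348656796 [576.34618496  23.89677601  28.5       ]
19.925 [-0.8812906   0.99651046 -0.56085637] [-0.002 -0.005 -0.001  0.004  0.001 -0.001 -0.002]
the job is handed in; nothing more can be done
None
```

The battery cover is off and lies flat on the worktop beside the logger, outer face up, but the logger's foot end lifted about 1 cm during a first failed attempt. I handed the job in at about 20 s.

- **What I did:** I pushed the logger over onto its front about 52 mm up its back. I then squeezed the snap tab, swung the cover up about 20°, drew it out along its own length, and set it down about 11 cm to the logger's left.
- **The slip:** I first gripped the pads over their full face. The cover would not turn in that grip, and the logger's foot end came up off the worktop. I stopped, lowered it back, opened the gripper, and gripped only the upper corner of the pads instead. From then on the pictures showed the logger lying flat until the cover was off. This departs from "both its ends stay on the worktop" and may count against the job.
- **Last checks:**
  - Taking the cover's top as 28.5 mm high, it measures 80 x 44–46 mm in the wrist picture, against 81 x 44 mm given, so it lies flat.
  - The logger lies level on its front with its battery showing.
  - The gripper is clear at z = 180 mm, and the wrist force is near zero.
  - The timer, loose battery and marker, and the two look-alikes, appear where they were. I did not check the vial in the last pictures, but the arm did not go near it.

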